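# Open the dial-locked vial box

## Robot

A 6-joint arm with a two-finger parallel gripper is mounted at the origin on the work surface. World frame = base frame: x ahead of the robot, y to its left, z up, the work surface at z = 0. Lengths are in m, angles in rad, forces in N, time in s.
With the tool pointing down it reaches from about 0.35 to 0.975 m from the base axis. Payload 4.9 kg.
Tool frame: the origin (TCP) lies midway between the tips of the shut fingers; the grasp point (between the pads) lies 19 mm behind it (manip.grip_point_offset is the distance from the TCP to the grasp point, in m); z points along the fingers, y is the direction in which the jaws open and shut (so a half turn about z gives the same grasp; the last joint's range is limited). The gripper opens to 85 mm and grips with 20 to 120 N. Pads are 22 mm wide; open, the fingers measure 114 mm over their backs; the gripper's body (76 mm by 85 mm) begins 54 mm behind the grasp point. The pads swing forward as they close: fully open they stand 13 mm farther back than shut.
Start: joints at [1.109, 0.053, 1.613, -0, 1.476, -0.119], TCP at [0.21, 0.589, 0.231] pointing down, gripper open.
Joint ranges: [-3.01, 3.01], [-1.01, 2.22], [0.06, 2.58], [-1.02, 4.17], [0.09, 2.62], [-3.14, 3.14]. Speed limits (rad/s): [2.57, 2.57, 3.14, 3.14, 3.14, 3.14].

## Interface

Orientations are given as a unit quaternion [w, x, y, z].
In Python, from plant import manip gives the robot as it stands. The module is installed in compiled form; this text tells all that it offers.
- The arm moves only by the tool send_rows, never from a script. Its argument "steps" is a list of rows, each a list of 6 numbers: the shift along the tool's x, y, z in m, then the turn, a rotation vector about the tool's x, y, z in degrees. In form: [[dx, dy, dz, wx, wy, wz], ...]. A call has 1 to 8 rows; each row shifts and turns the commanded pose from where the row before left it, along the tool's axes as they then stand; what a row does not reach is not made up. A row lasts 1/8 s, in which the tool goes at most 62.5 mm and 10.7 degrees, less where a joint would pass 70% of its speed; a pose out of reach is approached as far as the arm can. A call is refused whole if a number of a shift passes 0.0625 or a number of a turn 10.7, either way. A call with a gripper value outside its range is refused whole. "grip" is the opening, from 0 (shut) to 1 (fully open), set as the call begins (left out, the last holds). The fingers move at their own pace and stop on an object; the grip force is fixed at half the most. Time passes only in rows, so rows that do not move let the fingers close. It gives the time, the measured TCP pose, the force and the opening at its end, in the units of the state.
- manip.state(): the state, without advancing time (a new reading comes with each control period).
- manip.grab_frame(name): name is "scene" or "top" or "wrist"; returns the picture (384x512x3 uint8, blue, green, red); there is no depth.
- manip.get_calibration(name): a dict with "K" (3x3 intrinsics, pixels), "distortion" ([k1, k2, p1, p2, k3] as OpenCV has them; the pictures are not rectified), "R" (3x3) and "t" (3): a world point X has camera coordinates R X + t. Camera axes: x right, y down, z forward; pixel columns grow to the right and rows downward; lengths in m; the calibration is good to about 2 mm. A picture is of the moment at which its call begins: read the wrist's pose just before it. get_calibration takes no time and is no camera call; for the wrist camera it gives the pose at the moment of the call.
- manip.job_done(): hands the job in, once; it reports no verdict.
The state is a dict: "time": time; "joint_pos": joint angles; "joint_vel": joint speeds; "joint_efforts": joint torques, N m; "tool_pos": TCP position; "tool_rot": TCP orientation; "contact_force": force on the tool from outside, world axes, zero at the start; "ft_torque": the same for the moment, N m; "gripper_width": opening from 0.0 (shut) to 1.0 (fully open).
Only numpy, scipy, OpenCV 4.12 (cv2) and the standard library are available. Lean on these libraries where they do the work, as an engineer would, in place of code of your own. Each camera call takes 0.05 s, during which the arm holds its last target.

## Task

Open the locked vial box on the bench: turn its left dial to 3 until you feel it catch, then its right dial to 7 until you feel it catch, then slide the lid all the way to the left and let go. The lock is worn and each dial catches a little before, at or after its number; stop as soon as it catches, never wrench a dial against its catch or force the lid while it is locked, and leave the other things on the bench where they are.

Things in the scene. Friction and masses are not known exactly. Their poses are not given: they have to be found in the camera images.
- lock_box: Fixed grey steel box, 240 (x) x 280 (y) x 80 mm high, yawed up to 0.3 rad. Origin on its underside, 110 mm from the near face, midway in y; x points away from the robot side, y left, z up. Its near 95 mm strip is the lock housing with both dials on top, at x -65, y +75 (left) and -75 mm (right). Behind it is the sliding lid, over the right half.
- dial_left (a joint): Left dial's pointer angle, rad, clockwise from above: number N is N x 0.628, so 3 is 1.885. Starts 0.5 to 1.2 below it: turn clockwise. Turns with 0.03 to 0.08 N m. The lock is worn: the catch lies up to 0.25 rad before or after the number. Do this dial first, slower than 0.5 rad/s near the number. Caught, the dial stops within 0.1 rad, the twist rises steeply, and it stays held. Over 0.6 N m against the catch damages it.
- dial_left_grip (a point): Point on the left dial's axis, 108 mm above the bench. A steel disc 48 mm across, 7 mm high, carries an upright black grip bar 42 mm long, 12 mm thick, its top 13 mm above this point, its foot (disc top) 21 mm below. x axis: along the bar to the pointer end, which has a small nose; a white line on the bar's top runs from the middle to that end.
- dial_right (a joint): Right dial's pointer angle, rad, clockwise from above: number N is N x 0.628, so 7 is 4.398. Starts 0.5 to 1.2 above it: turn anticlockwise. Turns with 0.03 to 0.08 N m. The lock is worn: the catch lies up to 0.25 rad before or after the number. It cannot catch before the left one; slower than 0.5 rad/s near it. Caught, the dial stops within 0.1 rad, the twist rises steeply, and it stays held. Over 0.6 N m against the catch damages it.
- dial_right_grip (a point): Point on the right dial's axis; same shape and axes as the left dial.
- scale_left (a point): Centre of the left dial's number plate on the housing top, 80 mm above the bench. Ten numbers 0 to 9 are fixed to the box around each dial, 34 mm from its axis, 36 deg apart, clockwise from above; 0 lies straight away from the robot side (box +x). The dials turn from just below 0 to just above 9, not past.
- indicator (a point): Middle of a dark 20 x 7 mm slot in the housing top between the dials. A thin aluminium pin (look only) in it starts near the far end, moves 4 mm towards the near side when the left dial has caught, and to 10 mm when the right one has too: then the lid is free.
- lid (a joint): How far the flat steel lid, 105 (x) x 139 (y) x 6 mm, has slid to the box's left (+y), in m: 0 shut, 0.110 at its open stop. It stays where it is left; about 2 N moves it slowly once free (3 N at 0.1 m/s). Locked, it gives about 4 mm and stops dead; more than 30 N on it then breaks the lock.
- lid_grip (a point): Centre of the lid's pull, 110 mm above the bench: an upright aluminium fin in the lid's middle, 12 mm thick (y, the sliding direction) and 60 mm long (x); its top is 12 mm above this point, the lid's face 24 mm below. Axes as the box's.
- reagent_bottle: Bystander: amber bottle, 64 mm across, 160 mm high, left of the box. Origin under its foot.
- beaker: Bystander: glass beaker 72 mm across, 90 mm high, right of the box. Origin under its foot.
- sample_jar: Bystander: small white jar, 30 mm across, 45 mm high, standing on the box's rear strip behind the lid. Origin under its foot.
- paddle: Bystander: steel stirring paddle, 275 mm long, lying on the bench right of the box. Origin under its middle, x axis along the shaft.
- vessel_cover: Bystander: clear plastic ring cover 110 mm across, 12 mm thick, lying on the bench at the left. Origin at its underside.
- timer: Bystander: grey bench timer 50 by 70 by 22 mm, lying far left. Origin at its underside.

How it is judged:
On the way, in this order (a step that is already met when the one before it is completed fails the run):
1. the left dial has caught: the lock's bolt (and its indicator pin) has moved its first 4 mm (value of joint bolt above 0.003 m), for 0.1 s.
2. the right dial has caught too: the bolt has moved 10 mm and frees the lid (value of joint bolt above 0.0085 m), for 0.1 s.
3. the lid is slid open (value of joint lid above 0.1 m), for 0.1 s.
At the end, for the whole second after the job is handed in: The lid has slid at least 100 mm to the left of its shut place (its stop is at 110 mm) and is at rest; the left dial stands at 3 and the right dial at 7, each within 0.33 rad (half a number) (value of joint lid above 0.1 m and linear speed of lid below 0.01 m/s and value of joint dial_left between 1.55 and 2.22 rad and value of joint dial_right between 4.06 and 4.73 rad); the robot touches nothing.
It fails at once if a dial wrenched against its catch (more than 30 N on the catch, about 0.6 N m on the dial) (contact force between any of dial_left, dial_right and lock_box above 30 N).
It fails at once if the lid forced against its lock with more than 30 N (contact force between lid and lock_box above 30 N).
It fails at once if a bystander moved more than 30 mm or tipped (distance of any of reagent_bottle, beaker, sample_jar, paddle, vessel_cover, timer from where it was at the start of the episode above 0.03 m or angle between any of reagent_bottle, beaker, sample_jar, paddle, vessel_cover, timer's own z axis and vertical above 0.5 rad).
It also fails if it takes over 70 s, if anything falls off the work surface, if the arm or the gripper's body presses on something with over 40 N, if the wrist force passes 120 N, or if a joint passes its speed limit or range.

## Working session

There is one attempt and no reset: what is moved stays moved. The work goes in short steps, Python scripts to look and compute and a tool call to move; the robot and the scene stay as the last step left them, time stands still between calls to the robot, and variables do not carry over. Pictures are saved under pics/ and viewed, and the job is handed in when it is done.

Besides the shell and the picture viewer there is one more tool, called after "Request:" as name([rows], argument=value, ...), one row to a line, values as JSON. send_rows: Moves the arm, as the interface text tells. Its arguments: {"type":"object","properties":{"steps":{"type":"array"},"grip":{"type":"number"}},"required":["steps"]}

```bash
mkdir -p pics
python3 - <<'E'
from plant import manip
import cv2
print(manip.state())
for n in ("scene","top","wrist"):
    im=manip.grab_frame(n); cv2.imwrite(f"pics/{n}0.png",im)
    c=manip.get_calibration(n); print(n,c)
E
```

```text
{'time': 0.0, 'joint_pos': array([ 1.10899833e+00,  5.33716740e-02,  1.61436210e+00, -1.46842191e-05,
        1.47597538e+00, -1.18988207e-01]), 'joint_vel': array([ 0.00073483,  0.00034584,  0.00378163, -0.00051223,  0.00063824,
       -0.00044879]), 'joint_efforts': array([ 5.50229543e-04, -3.93697286e+01, -3.70171773e+01, -2.33061082e-04,
        7.05918777e-03,  3.35082788e-06]), 'tool_pos': array([0.20979079, 0.58805234, 0.23001315]), 'tool_rot': array([-2.96004657e-04,  1.70566039e-01,  9.85345679e-01, -1.01603349e-03]), 'contact_force': array([ 0.78298282,  0.05765555, -0.38985702]), 'ft_torque': array([-0.03627997, -0.00815225,  0.0550815 ]), 'gripper_width': 1.0008688392286402}
scene {'K': array([[466.74017013,   0.        , 252.7806904 ],
       [  0.        , 466.74017013, 192.38525174],
       [  0.        ,   0.        ,   1.        ]]), 'distortion': array([-0.03363127,  0.        ,  0.        ,  0.        ,  0.        ]), 'R': array([[ 0.15272556,  0.98819318, -0.01221239],
       [ 0.8429719 , -0.13671154, -0.52029639],
       [-0.51582292,  0.06916786, -0.85389843]])
[... 262 characters left out ...]
 ,  0.       ,  0.       ,  0.       ]), 'R': array([[ 0.01305984, -0.99985541,  0.01089079],
       [-0.98709453, -0.01463016, -0.15946897],
       [ 0.15960525, -0.0086676 , -0.98714287]]), 't': array([0.04159734, 0.53417147, 1.02719948])}
wrist {'K': array([[343.44410141,   0.        , 253.97709063],
       [  0.        , 343.44410141, 195.09369798],
       [  0.        ,   0.        ,   1.        ]]), 'distortion': array([-0.02537754,  0.        ,  0.        ,  0.        ,  0.        ]), 'R': array([[ 0.33688487,  0.94154432, -0.00169637],
       [ 0.89970883, -0.32138397,  0.29535804],
       [ 0.2775475 , -0.10102789, -0.95538513]]), 't': array([-0.62417315, -0.03940777,  0.38014112])}
```

View pics/scene0.png

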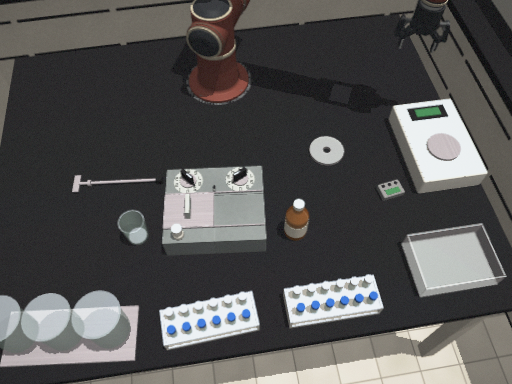

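View pics/top0.png

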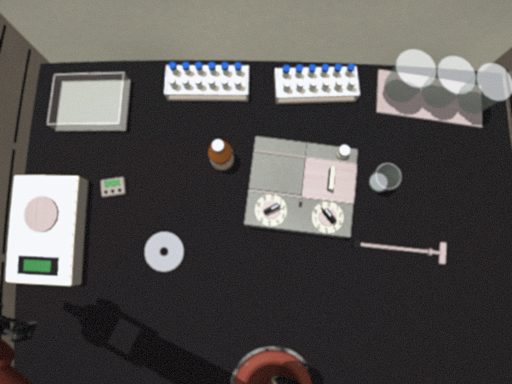

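View pics/wrist0.png

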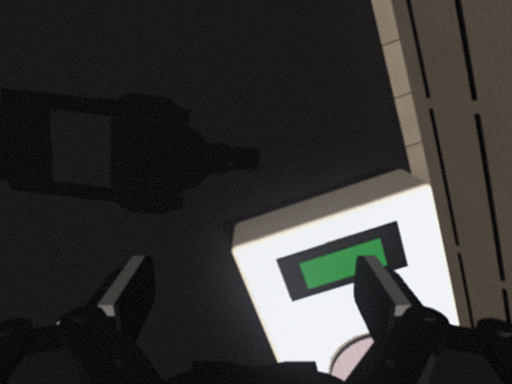

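```bash
cat > h.py <<'E'
import numpy as np, cv2
from plant import manip
def ray(c,px,z):
    K,d,R,t=c["K"],np.array(c["distortion"]),c["R"],c["t"]
    p=cv2.undistortPoints(np.array(px,float).reshape(-1,1,2),K,d).reshape(-1,2)
    o=-R.T@t
    out=[]
    for a in p:
        v=R.T@np.array([a[0],a[1],1]); s=(z-o[2])/v[2]; out.append(o+s*v)
    return np.array(out)
def proj(c,X):
    return cv2.projectPoints(np.array(X,float).reshape(-1,1,3),cv2.Rodrigues(c["R"])[0],c["t"],c["K"],np.array(c["distortion"]))[0].reshape(-1,2)
def crop(im,x0,y0,x1,y1,s,fn):
    cv2.imwrite(fn,cv2.resize(im[y0:y1,x0:x1],None,fx=s,fy=s,interpolation=cv2.INTER_CUBIC))
E
python3 - <<'E'
from h import *
crop(cv2.imread("pics/top0.png"),235,130,365,245,6,"pics/topc.png")
crop(cv2.imread("pics/scene0.png"),155,155,275,260,6,"pics/scenec.png")
E
```

```text
(no output)
```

View pics/topc.png

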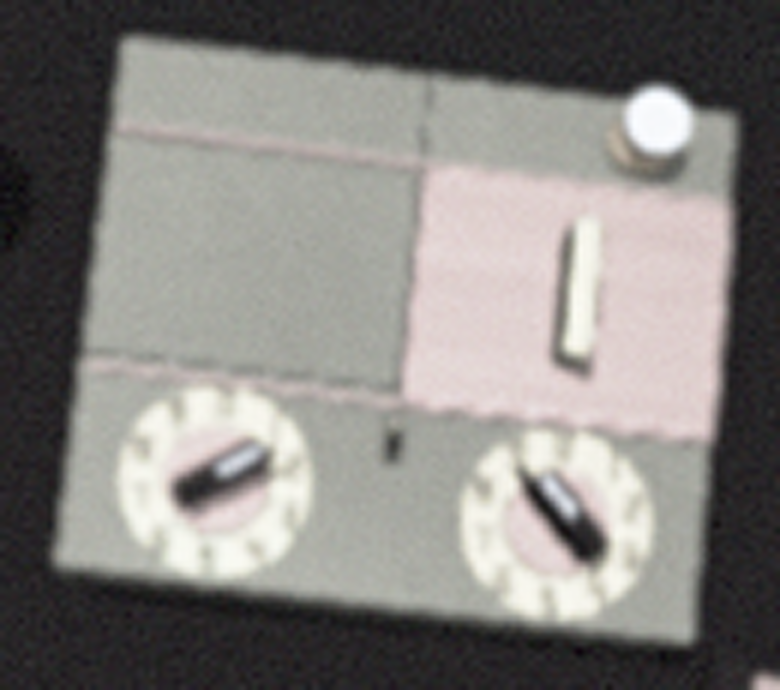

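View pics/scenec.png

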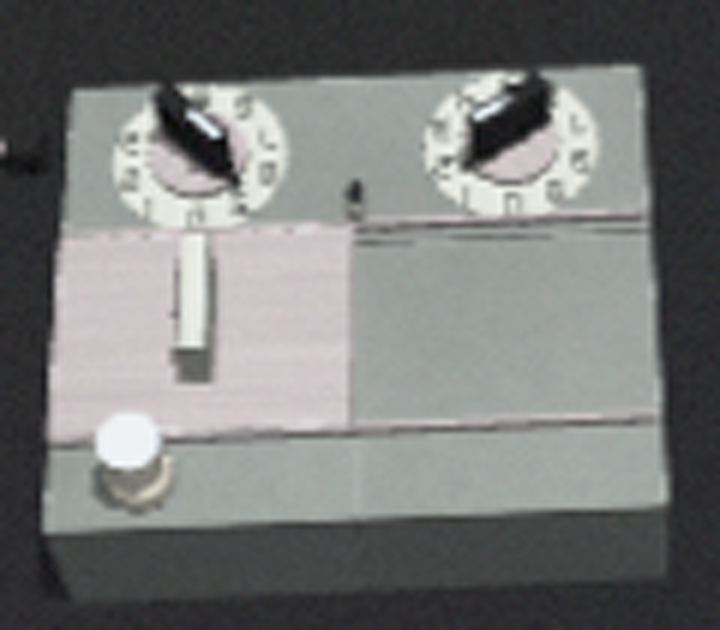

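Run:
```python
from h import *
c=manip.get_calibration("top")
f=lambda P,o:[((x+.5)/6-.5+o[0],(y+.5)/6-.5+o[1]) for x,y in P]
C=ray(c,f([(122,37),(740,112),(695,642),(52,570)],(235,130)),.08); print(C)
lx=C[:2].mean(0)-C[2:].mean(0); ly=(C[0]+C[3])/2-(C[1]+C[2])/2
print(np.linalg.norm(lx),np.linalg.norm(ly),np.arctan2(lx[1],lx[0]),np.arctan2(-ly[0],ly[1]),C.mean(0))
print("plates",ray(c,f([(215,482),(557,525)],(235,130)),.08))
m=ray(c,f([(222,474),(265,450),(178,500)],(235,130)),.121);print("Lbar",m)
m2=ray(c,f([(565,510),(528,475),(600,550)],(235,130)),.121);print("Rbar",m2)
print("fin",ray(c,f([(587,218),(578,358)],(235,130)),.122))
s=manip.get_calibration("scene")
g=lambda P:f(P,(155,155))
C=ray(s,g([(45,533),(668,505),(642,68),(72,92)]),.08);print("scene",C,C.mean(0))
print("plates",ray(s,g([(512,143),(200,156)]),.08))
print("fin",ray(s,g([(195,236),(190,348)]),.122))
print("Lbar",ray(s,g([(508,105),(545,82),(470,130)]),.121))
print("Rbar",ray(s,g([(200,120),(235,165),(160,90)]),.121))
```

```text
[[ 0.68108356  0.05932381  0.08      ]
 [ 0.65178097 -0.22074775  0.08      ]
 [ 0.41299725 -0.19403992  0.08      ]
 [ 0.44118019  0.08618034  0.08      ]]
0.24083732151676365 0.2816165397399764 -0.11143493462525637 -0.10224152228702703 [ 0.54676049 -0.06732088  0.08      ]
plates [[ 0.4805114   0.01595713  0.08      ]
 [ 0.46355461 -0.1337433   0.08      ]]
Lbar [[ 0.47917867  0.01476178  0.121     ]
 [ 0.4895457  -0.00318319  0.121     ]
 [ 0.46800122  0.03304305  0.121     ]]
Rbar [[ 0.46585478 -0.12948517  0.121     ]
 [ 0.48044952 -0.11397006  0.121     ]
 [ 0.44917707 -0.14410925  0.121     ]]
fin [[ 0.59132405 -0.1408462   0.122     ]
 [ 0.5304649  -0.13580773  0.122     ]]
scene [[ 0.65049836 -0.21985377  0.08      ]
 [ 0.68076962  0.0568244   0.08      ]
 [ 0.44520889  0.0838222   0.08      ]
 [ 0.41419533 -0.19417661  0.08      ]] [ 0.54766805 -0.06834595  0.08      ]
plates [[ 0.47845412  0.01472891  0.08      ]
 [ 0.46163907 -0.13503649  0.08      ]]
fin [[ 0.53267218 -0.13757748  0.122     ]
 [ 0.59067304 -0.14447925  0.122     ]]
Lbar [[ 0.48375018  0.01357038  0.121     ]
 [ 0.47362682  0.03260838  0.121     ]
 [ 0.49480611 -0.00588829  0.121     ]]
Rbar [[ 0.46884643 -0.13024539  0.121     ]
 [ 0.49651384 -0.11618476  0.121     ]
 [ 0.44880215 -0.14758348  0.121     ]]
```

Request:
send_rows([
  [-0.041, -0.041, 0, 0, 0, 0],
  [-0.041, -0.041, 0, 0, 0, 0],
  [-0.041, -0.041, 0, 0, 0, 0],
  [-0.041, -0.041, 0, 0, 0, 0],
  [-0.041, -0.041, 0, 0, 0, 0],
  [-0.041, -0.041, 0, 0, 0, 0],
  [-0.041, -0.041, 0, 0, 0, 0],
  [-0.041, -0.041, 0, 0, 0, 0],
])

```text
time: 1.15
tool_pos: [0.4091, 0.1677, 0.2312]
tool_rot: [0.0, 0.17, 0.985, 0.0]
contact_force: [1.4, 2.2, -0.1]
gripper_width: 1.0
```

Request:
send_rows([
  [-0.04, -0.0405, 0, 0, 0, 0],
  [-0.04, -0.0405, 0, 0, 0, 0],
  [-0.04, -0.0405, 0, 0, 0, 0],
  [0, 0, 0, 0, 0, 9.85],
  [0, 0, 0, 0, 0, 9.85],
  [0, 0, 0, 0, 0, 9.85],
  [0, 0, 0, 0, 0, 9.85],
  [0, 0, 0, 0, 0, 0],
], grip=0.6)

```text
time: 2.15
tool_pos: [0.4807, 0.0147, 0.231]
tool_rot: [-0.0, 0.492, 0.871, -0.0]
contact_force: [0.1, 0.4, 0.4]
gripper_width: 0.6
```

```bash
cat >> h.py <<'E'
from scipy.spatial.transform import Rotation as Ro
def pose():
    s=manip.state(); q=s["tool_rot"]; R=Ro.from_quat([q[1],q[2],q[3],q[0]]).as_matrix()
    print("t",round(s["time"],2),"p",s["tool_pos"].round(4),"yawy",round(np.arctan2(R[1,1],R[0,1]),3),"z",R[:,2].round(4),"F",s["contact_force"].round(2),"T",s["ft_torque"].round(3),"g",round(s["gripper_width"],3),"j6",round(s["joint_pos"][5],3))
    return s,R
def snap(n,fn):
    c=manip.get_calibration(n); im=manip.grab_frame(n); cv2.imwrite("pics/"+fn,im); return c,im
def rel(s,R,target): return (R.T@(np.array(target)-s["tool_pos"])).round(4)
E
python3 - <<'E'
from h import *
s,R=pose()
import pickle
c,im=snap("wrist","w1.png"); pickle.dump(c,open("pics/w1.pkl","wb"))
E
```

```text
t 2.15 p [0.4807 0.0147 0.231 ] yawy 0.542 z [-6.e-04  0.e+00 -1.e+00] F [0.14 0.44 0.42] T [0.022 0.011 0.065] g 0.6 j6 -0.667
```

View pics/w1.png

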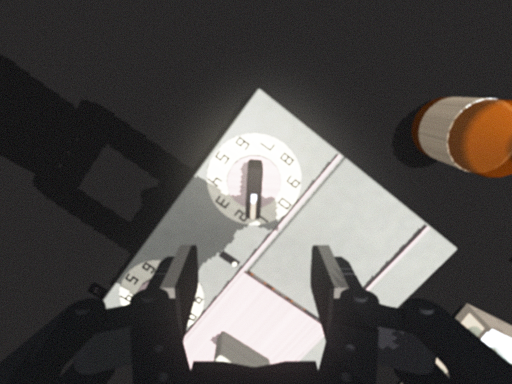

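Run:
```python
from h import *
crop(cv2.imread("pics/w1.png"),195,125,315,235,6,"pics/w1c.png")
```

```text
(no output)
```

View pics/w1c.png

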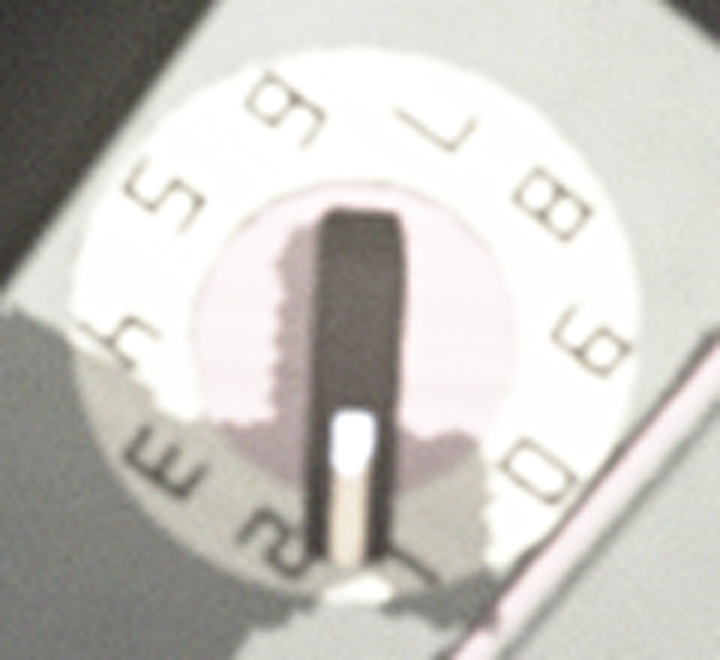

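Run:
```python
from h import *
import pickle
c=pickle.load(open("pics/w1.pkl","rb"))
f=lambda P:[((x+.5)/6-.5+195,(y+.5)/6-.5+125) for x,y in P]
L=ray(c,f([(355,412),(347,562)]),.121);print(L, np.arctan2(*(L[1]-L[0])[1::-1]))
print(ray(c,f([(356,322)]),.08), ray(c,f([(352,340)]),.087))
for q in ([(314,540),(324,225)],[(387,540),(402,225)]):
    L=ray(c,f(q),.12);print(np.arctan2(*(L[0]-L[1])[1::-1]))
# numeral 2 -> 7 direction etc at .08
for a,b in (((278,543),(437,127)),((168,460),(552,203)),((118,340),(592,340)),((163,195),(537,472)),((288,105),(408,568))):
    L=ray(c,f([a,b]),.08);print(L.mean(0),np.arctan2(*(L[0]-L[1])[1::-1]),np.linalg.norm(L[0]-L[1]))
```

```text
[[ 0.48249879  0.01297474  0.121     ]
 [ 0.49221406 -0.00522653  0.121     ]] -1.0805005279691264
[[0.48186011 0.01425783 0.08      ]] [[0.48182373 0.01320401 0.087     ]]
-1.065142766571488
-1.0696135277087402
[0.48326017 0.01166287 0.08      ] -1.383514306398556 0.0677125761286913
[0.48284054 0.01273492 0.08      ] -1.995200863121814 0.06888818357656074
[0.48314332 0.01183557 0.08      ] -2.600055021610572 0.07003396550341147
[0.48270228 0.01222681 0.08      ] 3.02975830294073 0.06950296520459512
[0.48286052 0.0108849  0.08      ] 2.356923857058005 0.07290313248597251
```

Request:
send_rows([
  [-0.002, 0.0006, 0.03, 0, 0, 2.4],
  [0, 0, 0.03, 0, 0, 0],
  [0, 0, 0.03, 0, 0, 0],
  [0, 0, 0.025, 0, 0, 0],
  [0, 0, 0.015, 0, 0, 0],
  [0, 0, 0.007, 0, 0, 0],
  [0, 0, 0, 0, 0, 0],
])

```text
time: 3.08
tool_pos: [0.4826, 0.0133, 0.0945]
tool_rot: [0.0, 0.511, 0.86, 0.0]
contact_force: [-0.7, 0.3, -0.2]
gripper_width: 0.598
```

Run:
```python
from h import *
s,R=pose()
c,im=snap("wrist","w2.png")
```

```text
t 3.08 p [0.4826 0.0133 0.0945] yawy 0.499 z [ 1.e-04  0.e+00 -1.e+00] F [-0.67  0.34 -0.25] T [ 0.019 -0.045 -0.012] g 0.598 j6 -0.626
```

View pics/w2.png

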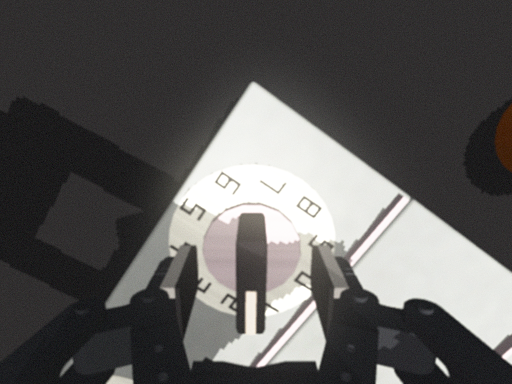

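Request:
send_rows([
  [0, 0, 0, 0, 0, 0],
  [0, 0, 0, 0, 0, 0],
  [0, 0, 0, 0, 0, 0],
  [0, 0, 0, 0, 0, 0],
  [0, 0, 0, 0, 0, 0],
  [0, 0, 0, 0, 0, 0],
], grip=0)

```text
time: 3.88
tool_pos: [0.4817, 0.0125, 0.0953]
tool_rot: [-0.001, 0.511, 0.86, -0.001]
contact_force: [-7.0, -2.8, 6.3]
gripper_width: 0.131
```

Run:
```python
from h import *
s,R=pose()
```

```text
t 3.88 p [0.4817 0.0125 0.0953] yawy 0.499 z [-0.0025 -0.002  -1.    ] F [-7.   -2.85  6.33] T [-0.455  0.961  0.017] g 0.131 j6 -0.625
```

Request:
send_rows([
  [0, -0.0012, -0.001, 0, 0, 0],
  [0, 0, 0, 0, 0, 2],
  [0, 0, 0, 0, 0, 4],
  [0, 0, 0, 0, 0, 4],
  [0, 0, 0, 0, 0, 2],
  [0, 0, 0, 0, 0, 0],
])

```text
time: 4.62
tool_pos: [0.4815, 0.0124, 0.0954]
tool_rot: [0.0, 0.598, 0.802, -0.0]
contact_force: [-0.2, -4.0, -1.0]
gripper_width: 0.129
```

Run:
```python
from h import *
s,R=pose()
```

```text
t 4.62 p [0.4815 0.0124 0.0954] yawy 0.289 z [ 2.e-04 -8.e-04 -1.e+00] F [-0.15 -3.99 -1.01] T [-0.557 -0.13   0.042] g 0.129 j6 -0.417
```

Request:
send_rows([
  [0, 0, 0, 0, 0, 3],
  [0, 0, 0, 0, 0, 4],
  [0, 0, 0, 0, 0, 4],
  [0, 0, 0, 0, 0, 3],
  [0, 0, 0, 0, 0, 2],
  [0, 0, 0, 0, 0, 0],
])

```text
time: 5.38
tool_pos: [0.4813, 0.0124, 0.0954]
tool_rot: [0.0, 0.704, 0.711, -0.0]
contact_force: [-1.1, -5.4, -0.2]
gripper_width: 0.129
```

Run:
```python
from h import *
s,R=pose()
```

```text
t 5.38 p [0.4813 0.0124 0.0954] yawy 0.01 z [-3.e-04 -8.e-04 -1.e+00] F [-1.13 -5.4  -0.21] T [-0.778  0.123  0.068] g 0.129 j6 -0.138
```

Request:
send_rows([
  [-0.0008, 0, 0, 0, 0, 2],
  [0, 0, 0, 0, 0, 2],
  [0, 0, 0, 0, 0, 2],
  [0, 0, 0, 0, 0, 2],
])

```text
time: 5.88
tool_pos: [0.4812, 0.0123, 0.0954]
tool_rot: [-0.0, 0.752, 0.659, 0.0]
contact_force: [-3.1, 0.7, 2.5]
gripper_width: 0.128
```

Run:
```python
from h import *
s,R=pose()
```

```text
t 5.88 p [0.4812 0.0123 0.0954] yawy -0.132 z [-6.e-04  8.e-04 -1.e+00] F [-3.1   0.68  2.54] T [0.028 0.437 0.112] g 0.128 j6 0.002
```

Request:
send_rows([
  [0, 0, 0, 0, 0, 1.5],
  [0, 0, 0, 0, 0, 1.5],
])

```text
time: 6.12
tool_pos: [0.4812, 0.0123, 0.0953]
tool_rot: [-0.001, 0.769, 0.639, 0.0]
contact_force: [-4.0, 2.7, 3.1]
gripper_width: 0.124
```

Run:
```python
from h import *
s,R=pose()
```

```text
t 6.12 p [0.4812 0.0123 0.0953] yawy -0.184 z [-7.e-04  8.e-04 -1.e+00] F [-4.02  2.69  3.14] T [0.19  0.596 0.139] g 0.124 j6 0.054
```

Request:
send_rows([
  [0, 0, 0, 0, 0, 1.2],
])

```text
time: 6.25
tool_pos: [0.4812, 0.0122, 0.0953]
tool_rot: [-0.001, 0.776, 0.631, -0.0]
contact_force: [-3.8, 1.4, 3.6]
gripper_width: 0.127
```

Run:
```python
from h import *
s,R=pose()
c,im=snap("wrist","w3.png")
s,R=pose()
```

```text
t 6.25 p [0.4812 0.0122 0.0953] yawy -0.205 z [-7.e-04  8.e-04 -1.e+00] F [-3.81  1.37  3.62] T [0.327 0.726 0.11 ] g 0.127 j6 0.075
t 6.3 p [0.4811 0.0122 0.0953] yawy -0.205 z [-8.e-04  8.e-04 -1.e+00] F [-4.45  2.13  4.21] T [0.341 0.698 0.048] g 0.13 j6 0.075
```

View pics/w3.png

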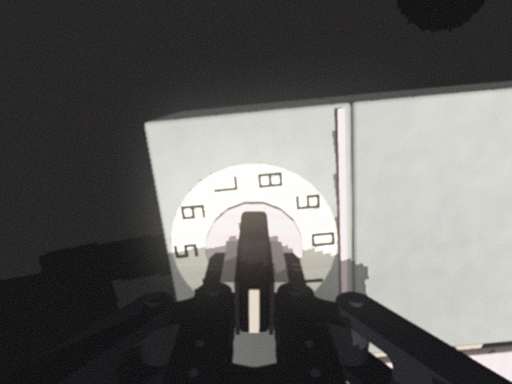

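Request:
send_rows([
  [0, 0, 0, 0, 0, 1.5],
  [0, 0, 0, 0, 0, 1.5],
])

```text
time: 6.55
tool_pos: [0.4811, 0.0123, 0.0953]
tool_rot: [-0.001, 0.792, 0.611, -0.0]
contact_force: [-4.3, 1.7, 4.7]
gripper_width: 0.129
```

```bash
python3 -c "
from h import *
pose()"
```

```text
t 6.55 p [0.4811 0.0123 0.0953] yawy -0.257 z [-8.e-04  8.e-04 -1.e+00] F [-4.27  1.73  4.68] T [0.347 0.81  0.091] g 0.129 j6 0.127
```

Request:
send_rows([
  [0, 0, 0, 0, 0, 1.5],
  [0, 0, 0, 0, 0, 1.5],
])

```text
time: 6.8
tool_pos: [0.4811, 0.0123, 0.0954]
tool_rot: [-0.001, 0.808, 0.59, -0.0]
contact_force: [-4.8, 3.5, 5.0]
gripper_width: 0.13
```

```bash
python3 -c "
from h import *
pose()"
```

```text
t 6.8 p [0.4811 0.0123 0.0954] yawy -0.309 z [-9.e-04  8.e-04 -1.e+00] F [-4.85  3.54  5.  ] T [0.335 0.823 0.099] g 0.13 j6 0.179
```

Request:
send_rows([
  [0, -0.0007, -0.0005, 0, 0, 1.2],
  [0, 0, 0, 0, 0, 1.2],
])

```text
time: 7.05
tool_pos: [0.481, 0.0123, 0.0954]
tool_rot: [0.0, 0.82, 0.573, 0.001]
contact_force: [0.4, 3.0, -2.6]
gripper_width: 0.128
```

```bash
python3 -c "
from h import *
pose()"
```

```text
t 7.05 p [0.481  0.0123 0.0954] yawy -0.351 z [ 1.1e-03  4.0e-04 -1.0e+00] F [ 0.42  2.98 -2.63] T [ 0.326 -0.044  0.114] g 0.128 j6 0.221
```

Request:
send_rows([
  [0, 0, 0, 0, 0, 1.2],
  [0, 0, 0, 0, 0, 1.2],
])

```text
time: 7.3
tool_pos: [0.4809, 0.0123, 0.0954]
tool_rot: [0.0, 0.832, 0.555, 0.0]
contact_force: [2.1, 2.5, -5.2]
gripper_width: 0.127
```

```bash
python3 -c "
from h import *
pose()"
```

```text
t 7.3 p [0.4809 0.0123 0.0954] yawy -0.393 z [ 7.e-04  4.e-04 -1.e+00] F [ 2.08  2.45 -5.25] T [ 0.375 -0.448  0.065] g 0.127 j6 0.263
```

Dial about 1.855. Continue.

Request:
send_rows([
  [0, 0, 0, 0, 0, 1.2],
  [0, 0, 0, 0, 0, 1.2],
])

```text
time: 7.55
tool_pos: [0.4809, 0.0123, 0.0954]
tool_rot: [-0.0, 0.843, 0.538, 0.0]
contact_force: [4.3, 2.8, -6.9]
gripper_width: 0.126
```

```bash
python3 -c "
from h import *
pose()"
```

```text
t 7.55 p [0.4809 0.0123 0.0954] yawy -0.435 z [ 6.e-04  4.e-04 -1.e+00] F [ 4.3   2.81 -6.9 ] T [ 0.404 -0.71  -0.02 ] g 0.126 j6 0.305
```

Request:
send_rows([
  [0, 0, 0, 0, 0, 1.2],
  [0, 0, 0, 0, 0, 1.2],
])

```text
time: 7.8
tool_pos: [0.4808, 0.0123, 0.0954]
tool_rot: [-0.0, 0.854, 0.52, 0.0]
contact_force: [3.8, 3.1, -6.8]
gripper_width: 0.13
```

```bash
python3 -c "
from h import *
pose()"
```

```text
t 7.8 p [0.4808 0.0123 0.0954] yawy -0.477 z [ 5.e-04  4.e-04 -1.e+00] F [ 3.79  3.09 -6.84] T [ 0.501 -0.663  0.027] g 0.13 j6 0.347
```

Request:
send_rows([
  [0.0005, 0, 0.0005, 0, 0, 1.2],
  [0, 0, 0, 0, 0, 1.2],
])

```text
time: 8.05
tool_pos: [0.4808, 0.0123, 0.0954]
tool_rot: [0.0, 0.865, 0.502, -0.0]
contact_force: [1.3, 1.1, -4.0]
gripper_width: 0.125
```

```bash
python3 -c "
from h import *
pose()"
```

```text
t 8.05 p [0.4808 0.0123 0.0954] yawy -0.519 z [-5.e-04 -6.e-04 -1.e+00] F [ 1.32  1.13 -3.96] T [ 0.174 -0.165  0.1  ] g 0.125 j6 0.39
```

Request:
send_rows([
  [0, 0, 0, 0, 0, 1.2],
  [0, 0, 0, 0, 0, 1.2],
])

```text
time: 8.3
tool_pos: [0.4808, 0.0124, 0.0954]
tool_rot: [0.0, 0.875, 0.484, -0.0]
contact_force: [-0.7, 1.4, -2.8]
gripper_width: 0.129
```

```bash
python3 -c "
from h import *
pose()"
```

```text
t 8.3 p [0.4808 0.0124 0.0954] yawy -0.56 z [-5.e-04 -5.e-04 -1.e+00] F [-0.66  1.4  -2.76] T [ 0.212 -0.017  0.429] g 0.129 j6 0.431
```

Run:
```python
from h import *
snap("top","t4.png")
pose()
c,im=snap("scene","s4.png")
pose()
t=cv2.imread("pics/top0.png"); t2=cv2.imread("pics/top0.png")
crop(cv2.imread("pics/t4.png"),235,180,365,245,6,"pics/t4c.png")
crop(cv2.imread("pics/s4.png"),155,155,275,220,6,"pics/s4c.png")
```

```text
t 8.35 p [0.4808 0.0124 0.0954] yawy -0.56 z [-5.e-04 -5.e-04 -1.e+00] F [ 1.48  0.46 -2.38] T [ 0.167 -0.019  0.364] g 0.125 j6 0.432
t 8.4 p [0.4808 0.0124 0.0954] yawy -0.559 z [-5.e-04 -5.e-04 -1.e+00] F [-0.77  1.05 -2.84] T [ 0.118 -0.023  0.368] g 0.127 j6 0.431
```

View pics/s4c.png

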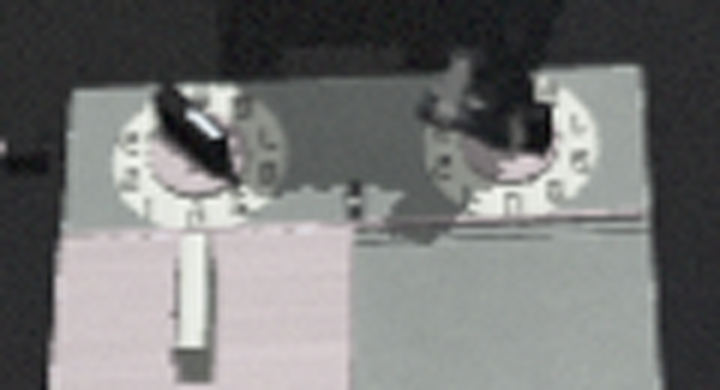

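View pics/t4c.png

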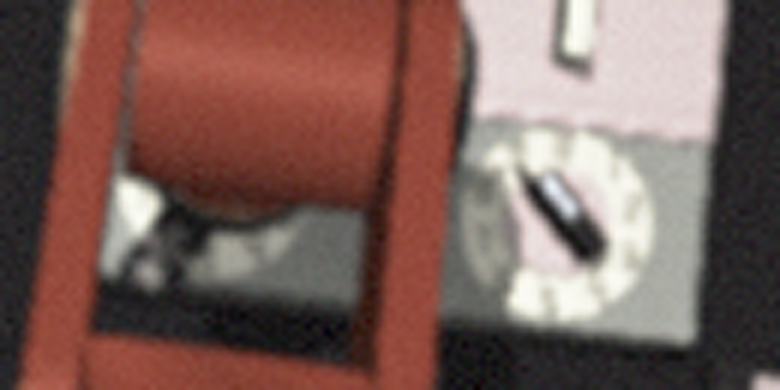

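Request:
send_rows([
  [0, 0, 0, 0, 0, -0.8],
  [0, 0, 0, 0, 0, 0],
])

```text
time: 8.65
tool_pos: [0.4808, 0.0124, 0.0954]
tool_rot: [0.0, 0.871, 0.491, -0.0]
contact_force: [-0.3, 0.4, -2.2]
gripper_width: 0.126
```

```bash
python3 -c "
from h import *
pose()"
```

```text
t 8.65 p [0.4808 0.0124 0.0954] yawy -0.545 z [-5.e-04 -4.e-04 -1.e+00] F [-0.29  0.37 -2.23] T [0.035 0.103 0.359] g 0.126 j6 0.416
```

Request:
send_rows([
  [0, 0, 0, 0, 0, 0],
  [0, 0, 0, 0, 0, 0],
  [0, 0, 0, 0, 0, 0],
  [0, 0, -0.01, 0, 0, 0],
  [0, 0, -0.03, 0, 0, 0],
  [0, 0, -0.04, 0, 0, 0],
  [0, 0, -0.04, 0, 0, 0],
  [0, 0, -0.017, 0, 0, 0],
], grip=0.6)

```text
time: 9.65
tool_pos: [0.4823, 0.0124, 0.236]
tool_rot: [0.002, 0.871, 0.491, 0.002]
contact_force: [0.2, 0.1, 0.9]
gripper_width: 0.598
```

```bash
python3 -c "
from h import *
pose()
snap('wrist','w5.png')"
```

```text
t 9.65 p [0.4823 0.0124 0.236 ] yawy -0.545 z [ 5.5e-03 -7.0e-04 -1.0e+00] F [0.18 0.14 0.9 ] T [-0.046  0.011 -0.082] g 0.598 j6 0.417
```

View pics/w5.png

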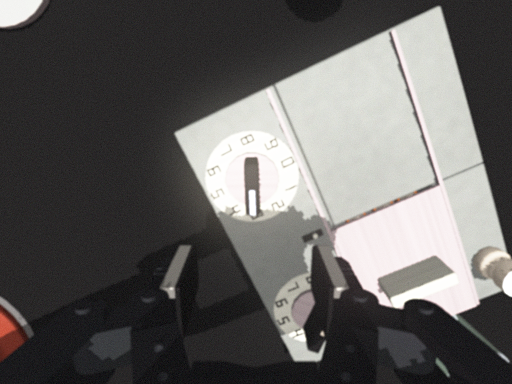

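Request:
send_rows([
  [-0.0338, 0.0154, 0, 0, 0, 0],
  [-0.0338, 0.0154, 0, 0, 0, 0],
  [-0.0338, 0.0154, 0, 0, 0, 0],
  [-0.0338, 0.0154, 0, 0, 0, 0],
  [0, 0, 0, 0, 0, 8.7],
  [0, 0, 0, 0, 0, 8.7],
  [0, 0, 0, 0, 0, 0],
])

```text
time: 10.58
tool_pos: [0.4629, -0.1348, 0.2307]
tool_rot: [-0.001, 0.935, 0.354, -0.001]
contact_force: [0.6, -0.2, 1.0]
gripper_width: 0.599
```

```bash
python3 -c "
from h import *
import pickle
pose()
c,im=snap('wrist','w6.png')
pickle.dump(c,open('pics/w6.pkl','wb'))
crop(im,195,125,315,235,6,'pics/w6c.png')"
```

```text
t 10.57 p [ 0.4629 -0.1348  0.2307] yawy -0.847 z [-0.0024  0.0011 -1.    ] F [ 0.55 -0.16  1.04] T [ 0.017 -0.01   0.044] g 0.599 j6 0.41
```

View pics/w6.png

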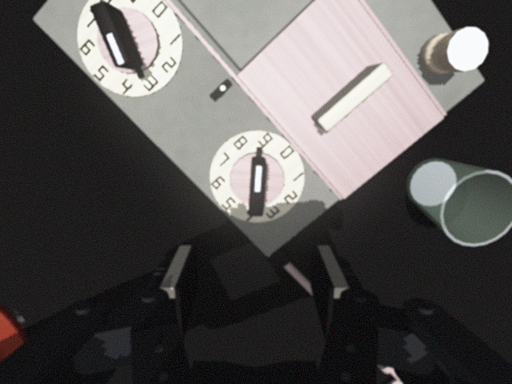

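View pics/w6c.png

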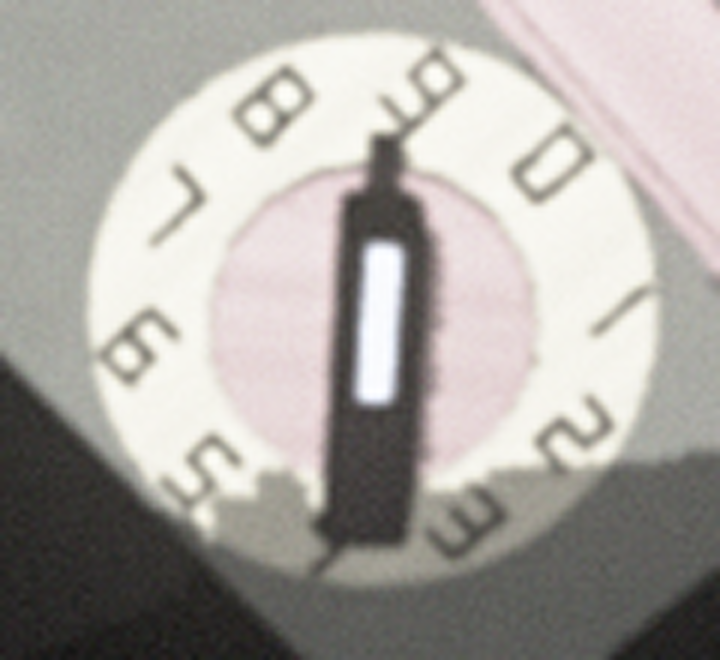

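Run:
```python
from h import *
import pickle
c=pickle.load(open("pics/w6.pkl","rb"))
f=lambda P:[((x+.5)/6-.5+195,(y+.5)/6-.5+125) for x,y in P]
L=ray(c,f([(376,402),(385,242)]),.121);print(L, np.arctan2(*(L[1]-L[0])[1::-1]))
print(ray(c,f([(372,310)]),.08), ray(c,f([(372,330)]),.087))
for q in ([(328,520),(347,210)],[(405,540),(412,215)]):
    L=ray(c,f(q),.121);print(np.arctan2(*(L[1]-L[0])[1::-1]))
s,R=pose()
```

```text
[[ 0.4655309  -0.13691334  0.121     ]
 [ 0.48191447 -0.12389532  0.121     ]] 0.6714260742595899
[[ 0.46673183 -0.13546064  0.08      ]] [[ 0.46580322 -0.13623244  0.087     ]]
0.6608112809658856
0.709229275234212
t 10.62 p [ 0.463  -0.1348  0.2309] yawy -0.846 z [-2.e-03  9.e-04 -1.e+00] F [ 0.82 -0.28 -0.17] T [ 0.007 -0.018  0.01 ] g 0.598 j6 0.409
```

Request:
send_rows([
  [0.0006, 0.0028, 0.03, 0, 0, 2.7],
  [0, 0, 0.03, 0, 0, 0],
  [0, 0, 0.03, 0, 0, 0],
  [0, 0, 0.025, 0, 0, 0],
  [0, 0, 0.014, 0, 0, 0],
  [0, 0, 0.0065, 0, 0, 0],
  [0, 0, 0, 0, 0, 0],
])

```text
time: 11.5
tool_pos: [0.466, -0.1367, 0.097]
tool_rot: [0.0, 0.944, 0.331, 0.0]
contact_force: [-0.8, 0.2, 0.4]
gripper_width: 0.602
```

```bash
python3 -c "
from h import *
pose()
c,im=snap('wrist','w7.png')"
```

```text
t 11.5 p [ 0.466  -0.1367  0.097 ] yawy -0.895 z [ 1.e-04 -0.e+00 -1.e+00] F [-0.79  0.24  0.35] T [-0.043  0.024  0.015] g 0.602 j6 0.457
```

View pics/w7.png

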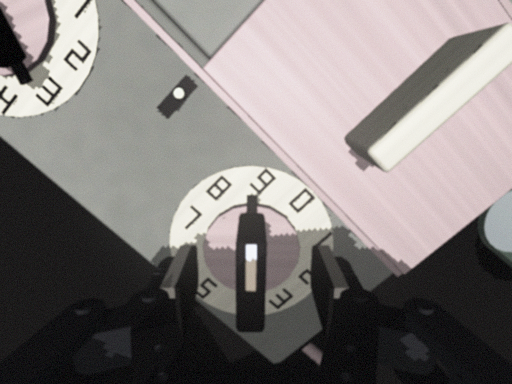

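Request:
send_rows([
  [0, -0.001, 0.0015, 0, 0, 0],
  [0, 0, 0, 0, 0, 0],
  [0, 0, 0, 0, 0, 0],
  [0, 0, 0, 0, 0, 0],
  [0, 0, 0, 0, 0, 0],
  [0, 0, 0, 0, 0, 0],
], grip=0)

```text
time: 12.3
tool_pos: [0.4652, -0.1356, 0.096]
tool_rot: [-0.0, 0.944, 0.331, -0.0]
contact_force: [-4.1, 3.1, 5.7]
gripper_width: 0.128
```

```bash
python3 -c "
from h import *
pose()"
```

```text
t 12.3 p [ 0.4652 -0.1356  0.096 ] yawy -0.896 z [-4.e-04  7.e-04 -1.e+00] F [-4.14  3.12  5.71] T [0.429 0.59  0.037] g 0.128 j6 0.458
```

Request:
send_rows([
  [0, -0.0006, -0.0006, 0, 0, 0],
  [0, 0, 0, 0, 0, -2],
  [0, 0, 0, 0, 0, -4],
  [0, 0, 0, 0, 0, -4],
  [0, 0, 0, 0, 0, -2],
  [0, 0, 0, 0, 0, 0],
])

```text
time: 13.05
tool_pos: [0.465, -0.1355, 0.096]
tool_rot: [0.0, 0.904, 0.428, 0.0]
contact_force: [0.6, 0.8, 1.2]
gripper_width: 0.126
```

```bash
python3 -c "
from h import *
pose()"
```

```text
t 13.05 p [ 0.465  -0.1355  0.096 ] yawy -0.687 z [ 5.e-04 -2.e-04 -1.e+00] F [0.64 0.82 1.24] T [ 0.117 -0.024 -0.034] g 0.126 j6 0.249
```

Request:
send_rows([
  [0, 0, 0, 0, 0, -3],
  [0, 0, 0, 0, 0, -4],
  [0, 0, 0, 0, 0, -4],
  [0, 0, 0, 0, 0, -4],
  [0, 0, 0, 0, 0, -3],
  [0, 0, 0, 0, 0, 0],
])

```text
time: 13.8
tool_pos: [0.4649, -0.1354, 0.096]
tool_rot: [-0.0, 0.826, 0.564, 0.0]
contact_force: [-0.5, 1.1, 2.7]
gripper_width: 0.122
```

```bash
python3 -c "
from h import *
pose()"
```

```text
t 13.8 p [ 0.4649 -0.1354  0.096 ] yawy -0.373 z [ 0.e+00  1.e-04 -1.e+00] F [-0.48  1.09  2.65] T [ 0.237  0.104 -0.031] g 0.122 j6 -0.064
```

Request:
send_rows([
  [0, 0, 0, 0, 0, -2.5],
  [0, 0, 0, 0, 0, -2.5],
  [0, 0, 0, 0, 0, -2.5],
  [0, 0, 0, 0, 0, -2.5],
  [0, 0, 0, 0, 0, -2],
])

```text
time: 14.42
tool_pos: [0.4648, -0.1354, 0.096]
tool_rot: [-0.0, 0.762, 0.647, -0.0]
contact_force: [-2.4, 1.8, 2.8]
gripper_width: 0.127
```

```bash
python3 -c "
from h import *
pose()"
```

```text
t 14.43 p [ 0.4648 -0.1354  0.096 ] yawy -0.163 z [-2.e-04  2.e-04 -1.e+00] F [-2.35  1.79  2.79] T [ 0.213  0.24  -0.141] g 0.127 j6 -0.275
```

Request:
send_rows([
  [0, 0, 0, 0, 0, -1.2],
  [0, 0, 0, 0, 0, -1.2],
])

```text
time: 14.68
tool_pos: [0.4647, -0.1354, 0.096]
tool_rot: [-0.0, 0.748, 0.663, -0.0]
contact_force: [-1.9, 2.1, 4.8]
gripper_width: 0.128
```

```bash
python3 -c "
from h import *
pose()"
```

```text
t 14.68 p [ 0.4647 -0.1354  0.096 ] yawy -0.12 z [-3.e-04  2.e-04 -1.e+00] F [-1.95  2.12  4.75] T [ 0.326  0.347 -0.104] g 0.128 j6 -0.317
```

Request:
send_rows([
  [0, 0, 0, 0, 0, -1.2],
  [0, 0, 0, 0, 0, -1.2],
])

```text
time: 14.92
tool_pos: [0.4647, -0.1354, 0.096]
tool_rot: [-0.0, 0.734, 0.679, -0.0]
contact_force: [-3.1, 2.2, 4.5]
gripper_width: 0.13
```

```bash
python3 -c "
from h import *
pose()"
```

```text
t 14.93 p [ 0.4647 -0.1354  0.096 ] yawy -0.078 z [-4.e-04  2.e-04 -1.e+00] F [-3.12  2.22  4.53] T [ 0.427  0.481 -0.122] g 0.13 j6 -0.359
```

Request:
send_rows([
  [0, 0, 0, 0, 0, -1.2],
  [0, 0, 0, 0, 0, -1.2],
])

```text
time: 15.18
tool_pos: [0.4647, -0.1353, 0.096]
tool_rot: [-0.0, 0.72, 0.694, -0.0]
contact_force: [-3.6, 2.2, 5.4]
gripper_width: 0.129
```

```bash
python3 -c "
from h import *
pose()"
```

```text
t 15.18 p [ 0.4647 -0.1353  0.096 ] yawy -0.036 z [-5.e-04  2.e-04 -1.e+00] F [-3.62  2.22  5.39] T [ 0.384  0.477 -0.129] g 0.129 j6 -0.401
```

Request:
send_rows([
  [0, 0, 0, 0, 0, -1.2],
  [0, 0, 0, 0, 0, -1.2],
])

```text
time: 15.42
tool_pos: [0.4647, -0.1353, 0.096]
tool_rot: [-0.0, 0.705, 0.709, -0.0]
contact_force: [-2.9, 1.9, 5.3]
gripper_width: 0.13
```

```bash
python3 -c "
from h import *
pose()"
```

```text
t 15.43 p [ 0.4647 -0.1353  0.096 ] yawy 0.006 z [-6.e-04  3.e-04 -1.e+00] F [-2.89  1.94  5.31] T [ 0.405  0.554 -0.09 ] g 0.13 j6 -0.443
```

Request:
send_rows([
  [0, 0, 0, 0, 0, -1.2],
  [0, 0, 0, 0, 0, -1.2],
])

```text
time: 15.68
tool_pos: [0.4647, -0.1353, 0.096]
tool_rot: [-0.0, 0.69, 0.724, -0.0]
contact_force: [-2.6, 1.4, 5.9]
gripper_width: 0.131
```

```bash
python3 -c "
from h import *
pose()"
```

```text
t 15.68 p [ 0.4647 -0.1353  0.096 ] yawy 0.048 z [-6.e-04  2.e-04 -1.e+00] F [-2.63  1.42  5.91] T [ 0.42   0.519 -0.091] g 0.131 j6 -0.485
```

Request:
send_rows([
  [0, 0, -0.0003, 0, 0, -1.2],
  [0, 0, 0, 0, 0, -1.2],
])

```text
time: 15.92
tool_pos: [0.4646, -0.1353, 0.096]
tool_rot: [-0.0, 0.675, 0.738, -0.0]
contact_force: [-3.4, 1.9, 3.7]
gripper_width: 0.127
```

```bash
python3 -c "
from h import *
pose()"
```

```text
t 15.93 p [ 0.4646 -0.1353  0.096 ] yawy 0.09 z [-5.e-04  2.e-04 -1.e+00] F [-3.41  1.89  3.68] T [ 0.388  0.493 -0.117] g 0.127 j6 -0.527
```

Dial about 4.51.

Request:
send_rows([
  [0, 0, 0, 0, 0, -1.2],
  [0, 0, 0, 0, 0, -1.2],
])

```text
time: 16.18
tool_pos: [0.4646, -0.1354, 0.096]
tool_rot: [-0.0, 0.659, 0.752, -0.0]
contact_force: [-3.0, 2.7, 3.4]
gripper_width: 0.124
```

```bash
python3 -c "
from h import *
pose()"
```

```text
t 16.18 p [ 0.4646 -0.1354  0.096 ] yawy 0.132 z [-6.e-04  2.e-04 -1.e+00] F [-2.99  2.75  3.44] T [ 0.362  0.528 -0.093] g 0.124 j6 -0.569
```

Request:
send_rows([
  [0, 0, 0, 0, 0, -1.2],
])

```text
time: 16.3
tool_pos: [0.4646, -0.1354, 0.096]
tool_rot: [-0.0, 0.651, 0.759, -0.0]
contact_force: [-3.4, 3.0, 3.4]
gripper_width: 0.123
```

```bash
python3 -c "
from h import *
pose()"
```

```text
t 16.3 p [ 0.4646 -0.1354  0.096 ] yawy 0.153 z [-6.e-04  2.e-04 -1.e+00] F [-3.39  2.98  3.43] T [ 0.341  0.607 -0.071] g 0.123 j6 -0.59
```

Request:
send_rows([
  [0, 0, 0, 0, 0, -1.2],
])

```text
time: 16.42
tool_pos: [0.4646, -0.1354, 0.096]
tool_rot: [-0.0, 0.643, 0.766, -0.0]
contact_force: [-4.0, 2.0, 3.3]
gripper_width: 0.13
```

```bash
python3 -c "
from h import *
pose()"
```

```text
t 16.43 p [ 0.4646 -0.1354  0.096 ] yawy 0.174 z [-7.e-04  2.e-04 -1.e+00] F [-3.97  1.97  3.25] T [ 0.378  0.589 -0.102] g 0.13 j6 -0.611
```

Request:
send_rows([
  [0, 0, 0, 0, 0, -1.2],
  [0, 0, 0, 0, 0, -1.2],
])

```text
time: 16.68
tool_pos: [0.4646, -0.1353, 0.096]
tool_rot: [-0.0, 0.627, 0.779, -0.0]
contact_force: [-4.2, 1.7, 3.4]
gripper_width: 0.129
```

```bash
python3 -c "
from h import *
pose()"
```

```text
t 16.68 p [ 0.4646 -0.1353  0.096 ] yawy 0.215 z [-7.e-04  2.e-04 -1.e+00] F [-4.24  1.69  3.39] T [ 0.401  0.72  -0.066] g 0.129 j6 -0.653
```

Request:
send_rows([
  [0, 0, 0, 0, 0, -1.2],
])

```text
time: 16.8
tool_pos: [0.4645, -0.1354, 0.096]
tool_rot: [-0.0, 0.619, 0.786, -0.0]
contact_force: [-4.4, 3.3, 3.9]
gripper_width: 0.125
```

```bash
python3 -c "
from h import *
pose()"
```

```text
t 16.8 p [ 0.4645 -0.1354  0.096 ] yawy 0.236 z [-8.e-04  2.e-04 -1.e+00] F [-4.43  3.33  3.93] T [ 0.371  0.706 -0.045] g 0.125 j6 -0.674
```

Request:
send_rows([
  [0, 0, 0, 0, 0, -1.2],
])

```text
time: 16.92
tool_pos: [0.4645, -0.1354, 0.096]
tool_rot: [-0.0, 0.611, 0.792, -0.0]
contact_force: [-5.3, 2.7, 4.1]
gripper_width: 0.13
```

```bash
python3 -c "
from h import *
pose()
c,im=snap('wrist','w8.png')"
```

```text
t 16.93 p [ 0.4645 -0.1354  0.096 ] yawy 0.257 z [-7.e-04  1.e-04 -1.e+00] F [-5.26  2.7   4.1 ] T [ 0.44   0.74  -0.014] g 0.13 j6 -0.695
```

View pics/w8.png

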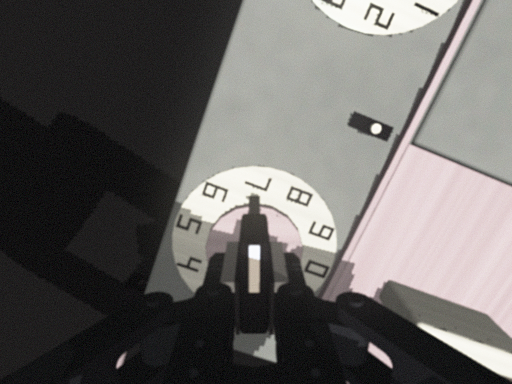

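Request:
send_rows([
  [0, -0.0006, 0, 0, 0, -1.2],
])

```text
time: 17.1
tool_pos: [0.4645, -0.1354, 0.096]
tool_rot: [0.0, 0.602, 0.798, 0.0]
contact_force: [-1.8, 4.1, 0.6]
gripper_width: 0.129
```

```bash
python3 -c "
from h import *
pose()"
```

```text
t 17.1 p [ 0.4645 -0.1354  0.096 ] yawy 0.278 z [ 8.e-04  5.e-04 -1.e+00] F [-1.83  4.11  0.65] T [0.526 0.202 0.016] g 0.129 j6 -0.717
```

Request:
send_rows([
  [0, 0, 0, 0, 0, -1.2],
])

```text
time: 17.23
tool_pos: [0.4645, -0.1354, 0.096]
tool_rot: [0.0, 0.594, 0.805, 0.0]
contact_force: [-1.1, 2.7, 0.3]
gripper_width: 0.127
```

```bash
python3 -c "
from h import *
pose()"
```

```text
t 17.23 p [ 0.4645 -0.1354  0.096 ] yawy 0.299 z [ 8.e-04  4.e-04 -1.e+00] F [-1.12  2.71  0.29] T [ 0.528  0.221 -0.055] g 0.127 j6 -0.737
```

Request:
send_rows([
  [0, 0, 0, 0, 0, -1.2],
])

```text
time: 17.35
tool_pos: [0.4644, -0.1354, 0.096]
tool_rot: [0.0, 0.585, 0.811, 0.0]
contact_force: [-0.4, 3.3, 0.3]
gripper_width: 0.132
```

```bash
python3 -c "
from h import *
pose()"
```

```text
t 17.35 p [ 0.4644 -0.1354  0.096 ] yawy 0.32 z [ 6.e-04  4.e-04 -1.e+00] F [-0.37  3.3   0.27] T [ 0.561  0.125 -0.035] g 0.132 j6 -0.758
```

Request:
send_rows([
  [0, 0, 0, 0, 0, -1.2],
])

```text
time: 17.48
tool_pos: [0.4644, -0.1354, 0.096]
tool_rot: [0.0, 0.577, 0.817, 0.0]
contact_force: [-0.1, 3.2, -0.7]
gripper_width: 0.133
```

```bash
python3 -c "
from h import *
pose()"
```

```text
t 17.48 p [ 0.4644 -0.1354  0.096 ] yawy 0.341 z [ 6.e-04  4.e-04 -1.e+00] F [-0.06  3.22 -0.68] T [ 0.617  0.084 -0.063] g 0.133 j6 -0.779
```

Request:
send_rows([
  [0, 0, 0, 0, 0, -1.2],
])

```text
time: 17.6
tool_pos: [0.4644, -0.1354, 0.096]
tool_rot: [0.0, 0.568, 0.823, 0.0]
contact_force: [-0.3, 4.1, -0.7]
gripper_width: 0.128
```

```bash
python3 -c "
from h import *
pose()"
```

```text
t 17.6 p [ 0.4644 -0.1354  0.096 ] yawy 0.362 z [ 5.e-04  4.e-04 -1.e+00] F [-0.28  4.09 -0.7 ] T [ 0.627  0.02  -0.084] g 0.128 j6 -0.8
```

Request:
send_rows([
  [0, 0, 0, 0, 0, -1.2],
])

```text
time: 17.73
tool_pos: [0.4644, -0.1354, 0.096]
tool_rot: [0.0, 0.56, 0.829, 0.0]
contact_force: [0.6, 3.9, -0.9]
gripper_width: 0.125
```

```bash
python3 -c "
from h import *
pose()"
```

```text
t 17.73 p [ 0.4644 -0.1354  0.096 ] yawy 0.383 z [ 5.e-04  4.e-04 -1.e+00] F [ 0.64  3.94 -0.91] T [ 0.594 -0.11  -0.149] g 0.125 j6 -0.821
```

Request:
send_rows([
  [0, 0, 0, 0, 0, -1.2],
])

```text
time: 17.85
tool_pos: [0.4643, -0.1354, 0.0961]
tool_rot: [0.0, 0.551, 0.834, 0.0]
contact_force: [1.1, 5.0, -0.8]
gripper_width: 0.121
```

```bash
python3 -c "
from h import *
pose()
c,im=snap('wrist','w9.png')"
```

```text
t 17.85 p [ 0.4643 -0.1354  0.0961] yawy 0.403 z [ 4.e-04  4.e-04 -1.e+00] F [ 1.07  4.97 -0.79] T [ 0.599 -0.13  -0.354] g 0.121 j6 -0.841
```

View pics/w9.png

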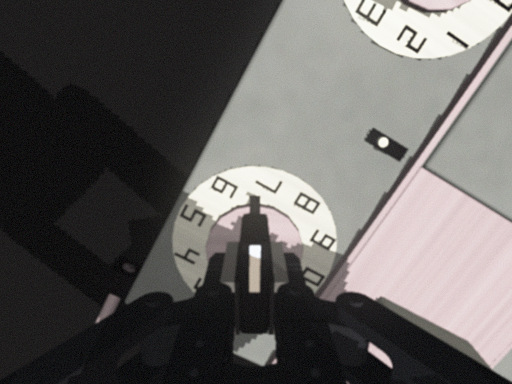

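```bash
python3 -c "
from h import *
pose()
c,im=snap('wrist','w10.png')
crop(im,340,100,440,180,6,'pics/w10c.png')
crop(cv2.imread('pics/w9.png'),340,100,440,180,6,'pics/w9c.png')
pose()"
```

```text
t 17.9 p [ 0.4644 -0.1355  0.0961] yawy 0.403 z [ 4.e-04  4.e-04 -1.e+00] F [ 1.63  4.1  -2.49] T [ 0.614 -0.177 -0.333] g 0.128 j6 -0.842
t 17.95 p [ 0.4643 -0.1354  0.0961] yawy 0.402 z [ 4.e-04  4.e-04 -1.e+00] F [ 1.1   5.04 -2.38] T [ 0.636 -0.222 -0.392] g 0.125 j6 -0.841
```

View pics/w10c.png

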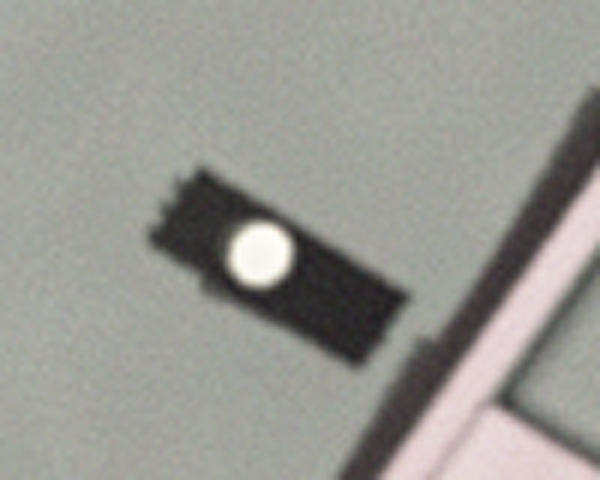

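View pics/w9c.png

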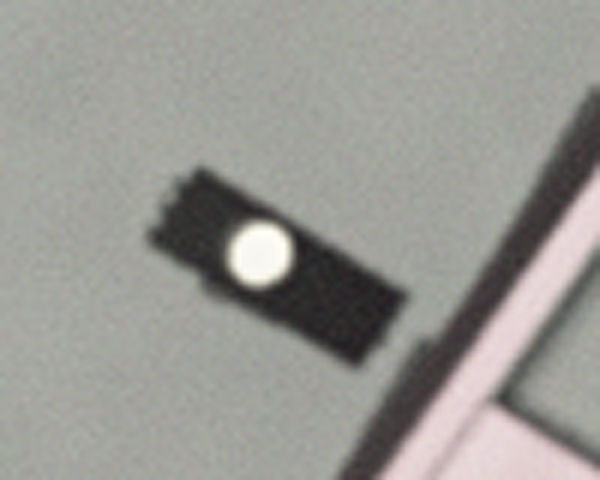

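```bash
python3 -c "
from h import *
a=cv2.imread('pics/w8.png')[95:160,320:420]
b=cv2.imread('pics/w7.png')[65:130,130:230]
d=cv2.imread('pics/w1.png')[225:290,185:285]
e=cv2.imread('pics/w6.png')[60:125,170:270]
g=lambda i:cv2.resize(i,None,fx=4,fy=4,interpolation=cv2.INTER_CUBIC)
cv2.imwrite('pics/cmp.png',np.vstack([np.hstack([g(d),g(e)]),np.hstack([g(b),g(a)])]))"
```

```text
(no output)
```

View pics/cmp.png

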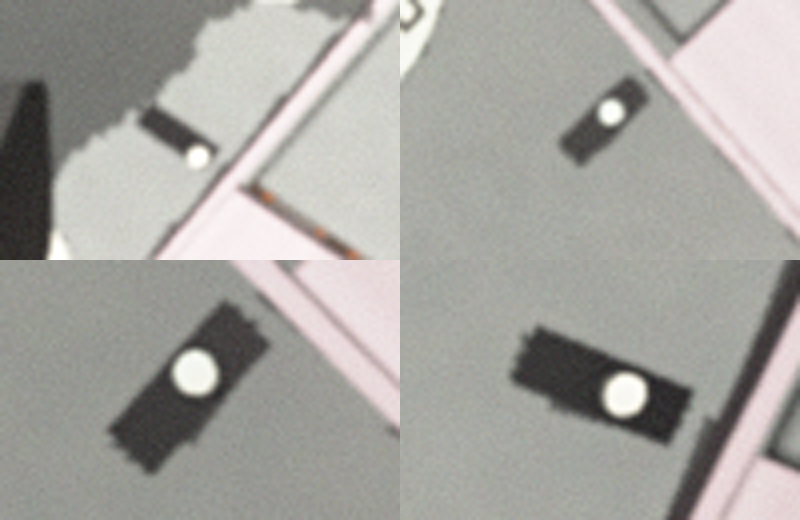

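Run:
```python
from h import *
import pickle
# per-image: project onto slot axis using raw pixels with contour of slot(dark)+pin
for n,(x0,y0,x1,y1) in {'w1':(215,245,245,268),'w6':(205,75,235,105),'w7':(150,68,205,123),'w8':(340,105,400,145),'w10':(355,118,415,168)}.items():
    im=cv2.cvtColor(cv2.imread(f'pics/{n}.png'),cv2.COLOR_BGR2GRAY)[y0:y1,x0:x1]
    im=cv2.resize(im,None,fx=4,fy=4,interpolation=cv2.INTER_CUBIC)
    k=cv2.morphologyEx((im<95).astype(np.uint8),cv2.MORPH_CLOSE,np.ones((33,33))) 
    n_,lab,st,_=cv2.connectedComponentsWithStats((im<95).astype(np.uint8))
    i=1+np.argmax(st[1:,4]); m=(lab==i).astype(np.uint8)
    cs,_=cv2.findContours(m,cv2.RETR_EXTERNAL,cv2.CHAIN_APPROX_NONE)
    hull=cv2.convexHull(max(cs,key=len)); r=cv2.minAreaRect(hull)
    inside=cv2.fillConvexPoly(np.zeros_like(m),hull,1)
    pin=((im>190)&(cv2.dilate(inside,np.ones((9,9)))>0))
    ys,xs=np.nonzero(pin); p=np.array([xs.mean(),ys.mean()])
    b=cv2.boxPoints(r); e=[b[1]-b[0],b[2]-b[1]]; L=max(map(np.linalg.norm,e)); a=max(e,key=np.linalg.norm)/L
    print(n,"rect",np.round(r[1],1),"pin off mm",round(float((p-np.array(r[0]))@a)/L*20,2),a.round(2))
```

```text
w1 rect [61.9 21.5] pin off mm 9.64 [0.84 0.54]
w6 rect [32.  52.1] pin off mm 9.74 [ 0.72 -0.69]
w7 rect [ 70.8 182.7] pin off mm 1.72 [ 0.67 -0.74]
w8 rect [175.3  66.7] pin off mm 2.84 [0.93 0.37]
w10 rect [169.6  67.4] pin off mm -1.73 [0.86 0.51]
```

Run:
```python
from h import *
s,R=pose()
c=manip.get_calibration("wrist")
# camera in tool
Rct=c["R"]@R; tct=c["R"]@s["tool_pos"]+c["t"]
def cal(p,yaw):
    y=np.array([np.cos(yaw),np.sin(yaw),0]); z=np.array([0,0,-1.]); x=np.cross(y,z)
    Rt=np.stack([x,y,z],1); Rc=Rct@Rt.T
    return dict(c,R=Rc,t=tct-Rc@np.array(p))
P={'w1':((.4807,.0147,.231),.542,(185,225),4,(197.5,157)),'w6':((.4629,-.1348,.2307),-.847,(170,60),4,(610-400,112)),'w7':((.466,-.1367,.097),-.895,(130,65),4,(195,372-260)),
'w8':((.4645,-.1354,.096),.257,(320,95),4,(625-400,395-260)),'w10':((.4643,-.1354,.0961),.403,(340,100),6,(260.5,255))}
xd=np.array([np.cos(-.107),np.sin(-.107)]); org=np.array([.4815,.0128])
for h in (.08,.082,.084):
  for n,(p,yw,o,k,q) in P.items():
    px=((q[0]+.5)/k-.5+o[0],(q[1]+.5)/k-.5+o[1])
    X=ray(cal(p,yw),[px],h)[0]; d=X[:2]-org
    print(h,n,"box x rel dial axis mm",round(1e3*d@xd,1),"y",round(1e3*d@np.array([-xd[1],xd[0]]),1))
```

```text
t 17.95 p [ 0.4643 -0.1354  0.0961] yawy 0.402 z [ 4.e-04  4.e-04 -1.e+00] F [ 1.1   5.04 -2.38] T [ 0.636 -0.222 -0.392] g 0.125 j6 -0.841
0.08 w1 box x rel dial axis mm 36.1 y -77.2
0.08 w6 box x rel dial axis mm 29.9 y -75.9
0.08 w7 box x rel dial axis mm 29.2 y -75.4
0.08 w8 box x rel dial axis mm 31.9 y -75.2
0.08 w10 box x rel dial axis mm 27.2 y -74.8
0.082 w1 box x rel dial axis mm 35.6 y -76.3
0.082 w6 box x rel dial axis mm 30.0 y -76.0
0.082 w7 box x rel dial axis mm 29.5 y -75.7
0.082 w8 box x rel dial axis mm 31.1 y -75.3
0.082 w10 box x rel dial axis mm 26.4 y -74.9
0.084 w1 box x rel dial axis mm 35.0 y -75.3
0.084 w6 box x rel dial axis mm 30.2 y -76.2
0.084 w7 box x rel dial axis mm 29.8 y -76.0
0.084 w8 box x rel dial axis mm 30.4 y -75.3
0.084 w10 box x rel dial axis mm 25.6 y -75.0
```

Request:
send_rows([
  [0, 0, 0, 0, 0, -0.5],
])

```text
time: 18.08
tool_pos: [0.4643, -0.1354, 0.0961]
tool_rot: [0.0, 0.548, 0.837, 0.0]
contact_force: [1.9, 4.4, -3.2]
gripper_width: 0.122
```

```bash
python3 -c "
from h import *
pose()
c,im=snap('wrist','w11.png')
crop(im,340,100,440,180,6,'pics/w11c.png')
pose()"
```

```text
t 18.07 p [ 0.4643 -0.1354  0.0961] yawy 0.411 z [ 4.e-04  4.e-04 -1.e+00] F [ 1.91  4.43 -3.17] T [ 0.657 -0.226 -0.504] g 0.122 j6 -0.849
t 18.12 p [ 0.4643 -0.1354  0.0961] yawy 0.411 z [ 3.e-04  4.e-04 -1.e+00] F [ 2.12  5.41 -2.98] T [ 0.656 -0.299 -0.454] g 0.127 j6 -0.85
```

View pics/w11c.png

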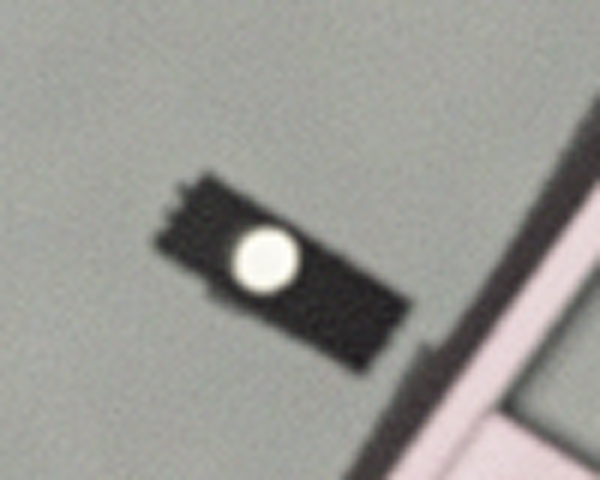

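Request:
send_rows([
  [0, 0, 0, 0, 0, 1.0],
  [0, 0, 0, 0, 0, 0],
])

```text
time: 18.38
tool_pos: [0.4644, -0.1355, 0.0961]
tool_rot: [0.0, 0.555, 0.832, 0.0]
contact_force: [2.1, 4.0, -3.6]
gripper_width: 0.128
```

Request:
send_rows([
  [0, 0, 0, 0, 0, 0],
  [0, 0, 0, 0, 0, 0],
  [0, 0, 0, 0, 0, 0],
  [0, 0, -0.01, 0, 0, 0],
  [0, 0, -0.03, 0, 0, 0],
  [0, 0, -0.04, 0, 0, 0],
  [0, 0, -0.04, 0, 0, 0],
  [0, 0, -0.015, 0, 0, 0],
], grip=0.6)

```text
time: 19.38
tool_pos: [0.4655, -0.1363, 0.2351]
tool_rot: [0.003, 0.555, 0.832, 0.0]
contact_force: [-0.4, -0.7, -0.5]
gripper_width: 0.597
```

```bash
python3 -c "
from h import *
import pickle
pose()
c,im=snap('wrist','w12.png')
pickle.dump(c,open('pics/w12.pkl','wb'))"
```

```text
t 19.38 p [ 0.4655 -0.1363  0.2351] yawy 0.394 z [ 0.0053 -0.0027 -1.    ] F [-0.37 -0.68 -0.55] T [ 0.022 -0.032 -0.008] g 0.597 j6 -0.832
```

View pics/w12.png

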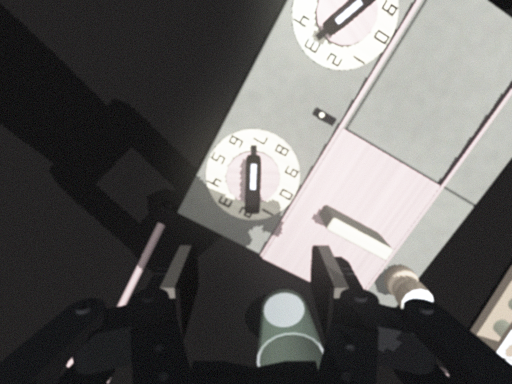

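Run:
```python
from h import *
import pickle
c=pickle.load(open("pics/w12.pkl","rb"))
im=cv2.imread("pics/w12.png")
crop(im,300,190,440,310,5,"pics/w12c.png")
t=manip.get_calibration("top")
print("jar cap",ray(t,[((657+.5)/6-.5+235,(122+.5)/6-.5+130)],.125))
```

```text
jar cap [[ 0.63367614 -0.1717443   0.125     ]]
```

View pics/w12c.png

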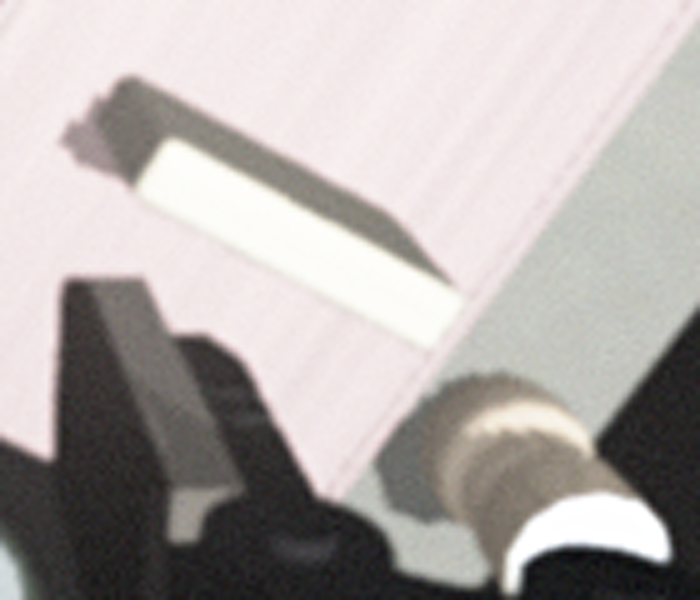

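Run:
```python
from h import *
import pickle
c=pickle.load(open("pics/w12.pkl","rb"))
f=lambda P:[((x+.5)/5-.5+300,(y+.5)/5-.5+190) for x,y in P]
X=ray(c,f([(170,138),(135,187),(433,350),(465,297)]),.122);print(X,X.mean(0))
d=(X[3]+X[2]-X[0]-X[1]);print(np.arctan2(d[1],d[0]))
s,R=pose()
for T in ([.5615,-.140,.2335],):print(rel(s,R,T))
```

```text
[[ 0.53484186 -0.133375    0.122     ]
 [ 0.53339188 -0.1431259   0.122     ]
 [ 0.59275473 -0.15059021  0.122     ]
 [ 0.59288115 -0.13996772  0.122     ]] [ 0.5634674  -0.14176471  0.122     ]
-0.11916661562541107
t 19.43 p [ 0.4658 -0.1363  0.2356] yawy 0.394 z [ 0.0059 -0.0029 -1.    ] F [ 1.24 -0.54  0.68] T [-0.052 -0.045  0.007] g 0.603 j6 -0.832
[-0.0401  0.087   0.0027]
```

Request:
send_rows([
  [-0.0138, 0.0292, 0, 0, 0, -10.2],
  [0, 0, 0, 0, 0, -10.2],
  [0, 0, 0, 0, 0, -10.2],
  [0, 0, 0, 0, 0, -10.2],
  [0, 0, 0, 0, 0, -10.2],
  [0, 0, 0, 0, 0, -10.2],
  [0, 0, 0, 0, 0, 0],
])

```text
time: 20.3
tool_pos: [0.4958, -0.1369, 0.2294]
tool_rot: [-0.001, 0.055, 0.998, 0.0]
contact_force: [0.0, 0.9, -0.9]
gripper_width: 0.602
```

```bash
python3 -c "
from h import *
s,R=pose()
print(rel(s,R,[.5625,-.141,.125]))"
```

```text
t 20.3 p [ 0.4958 -0.1369  0.2294] yawy 1.46 z [-0.0026  0.001  -1.    ] F [ 0.02  0.89 -0.9 ] T [ 0.072 -0.019 -0.01 ] g 0.602 j6 -1.874
[-0.067   0.0032  0.1042]
```

Request:
send_rows([
  [-0.0335, 0.0016, 0, 0, 0, 0],
  [-0.0335, 0.0016, 0.02, 0, 0, 0],
  [0, 0, 0.02, 0, 0, 0],
  [0, 0, 0, 0, 0, 0],
])

```text
time: 20.8
tool_pos: [0.5612, -0.1405, 0.1876]
tool_rot: [-0.003, 0.055, 0.998, 0.001]
contact_force: [-0.2, -0.1, -0.1]
gripper_width: 0.603
```

```bash
python3 -c "
from h import *
s,R=pose()
print(rel(s,R,[.5625,-.141,.093]))
snap('wrist','w13.png')"
```

```text
t 20.8 p [ 0.5612 -0.1405  0.1876] yawy 1.46 z [-0.0063  0.0023 -1.    ] F [-0.22 -0.05 -0.06] T [-0.018 -0.02  -0.004] g 0.603 j6 -1.834
[-0.0019 -0.0005  0.0946]
```

View pics/w13.png

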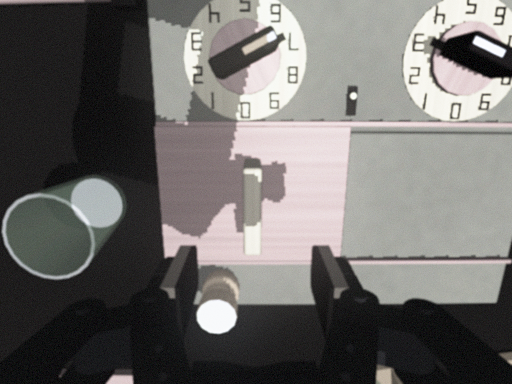

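Request:
send_rows([
  [-0.001, 0, 0.03, 0, 0, 0],
  [0, 0, 0.03, 0, 0, 0],
  [0, 0, 0.022, 0, 0, 0],
  [0, 0, 0.01, 0, 0, 0],
  [0, 0, 0, 0, 0, 0],
])

```text
time: 21.48
tool_pos: [0.5642, -0.1414, 0.0995]
tool_rot: [-0.0, 0.055, 0.999, -0.0]
contact_force: [0.3, -0.1, 0.2]
gripper_width: 0.596
```

Request:
send_rows([
  [0, 0, 0, 0, 0, 0],
  [0, 0, 0, 0, 0, 0],
  [0, 0, 0, 0, 0, 0],
  [0, 0, 0, 0, 0, 0],
], grip=0.3)

```text
time: 21.98
tool_pos: [0.5646, -0.1414, 0.0995]
tool_rot: [0.0, 0.054, 0.999, -0.0]
contact_force: [0.5, -0.2, -0.9]
gripper_width: 0.298
```

```bash
python3 -c "
from h import *
s,R=pose()
snap('wrist','w14.png')"
```

```text
t 21.98 p [ 0.5646 -0.1414  0.0995] yawy 1.462 z [ 4.e-04 -2.e-04 -1.e+00] F [ 0.51 -0.23 -0.87] T [-0.003  0.054 -0.003] g 0.298 j6 -1.835
```

View pics/w14.png

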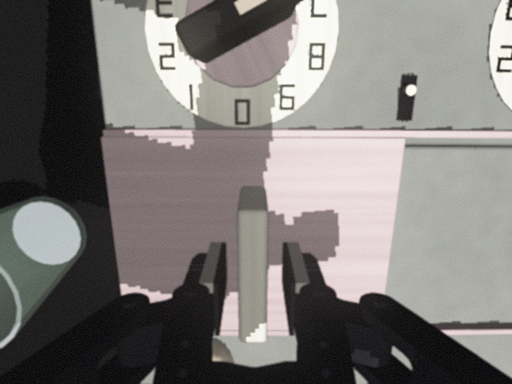

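Request:
send_rows([
  [0, 0, 0.003, 0, 0, 0],
  [0, 0.003, 0, 0, 0, 0],
  [0, 0.003, 0, 0, 0, 0],
  [0, 0.002, 0, 0, 0, 0],
  [0, 0.002, 0, 0, 0, 0],
])

```text
time: 22.65
tool_pos: [0.5654, -0.1315, 0.0961]
tool_rot: [-0.0, 0.054, 0.999, -0.0]
contact_force: [0.0, -2.2, -1.5]
gripper_width: 0.299
```

Request:
send_rows([
  [0, 0.001, 0, 0, 0, 0],
  [0, 0.001, 0, 0, 0, 0],
])

```text
time: 22.9
tool_pos: [0.5657, -0.1294, 0.0961]
tool_rot: [-0.0, 0.054, 0.999, -0.0]
contact_force: [-0.6, -1.9, -1.5]
gripper_width: 0.299
```

Request:
send_rows([
  [0, 0.001, 0, 0, 0, 0],
  [0, 0.001, 0, 0, 0, 0],
])

```text
time: 23.15
tool_pos: [0.5659, -0.1274, 0.0962]
tool_rot: [-0.0, 0.054, 0.999, 0.0]
contact_force: [-0.6, -2.3, -1.8]
gripper_width: 0.302
```

Request:
send_rows([
  [0, 0.001, 0, 0, 0, 0],
  [0, 0.001, 0, 0, 0, 0],
])

```text
time: 23.4
tool_pos: [0.5661, -0.1253, 0.0962]
tool_rot: [-0.0, 0.054, 0.999, -0.0]
contact_force: [-0.3, -1.3, -2.2]
gripper_width: 0.3
```

Request:
send_rows([
  [0, 0.0015, 0, 0, 0, 0],
  [0, 0.0015, 0, 0, 0, 0],
  [0, 0.003, 0, 0, 0, 0],
])

```text
time: 23.78
tool_pos: [0.5668, -0.1194, 0.0962]
tool_rot: [-0.0, 0.055, 0.999, -0.0]
contact_force: [-0.8, -1.6, -0.6]
gripper_width: 0.3
```

Request:
send_rows([
  [0, 0.006, 0, 0, 0, 0],
  [0, 0.006, 0, 0, 0, 0],
  [0, 0.006, 0, 0, 0, 0],
  [0, 0.006, 0, 0, 0, 0],
  [0, 0.006, 0, 0, 0, 0],
  [0, 0.006, 0, 0, 0, 0],
])

```text
time: 24.52
tool_pos: [0.5708, -0.0833, 0.0963]
tool_rot: [0.0, 0.054, 0.999, -0.0]
contact_force: [-0.8, -2.6, -2.6]
gripper_width: 0.3
```

Request:
send_rows([
  [0, 0.006, 0, 0, 0, 0],
  [0, 0.006, 0, 0, 0, 0],
  [0, 0.006, 0, 0, 0, 0],
  [0, 0.006, 0, 0, 0, 0],
  [0, 0.006, 0, 0, 0, 0],
  [0, 0.006, 0, 0, 0, 0],
])

```text
time: 25.28
tool_pos: [0.5748, -0.0475, 0.0963]
tool_rot: [0.0, 0.054, 0.999, -0.0]
contact_force: [-0.2, -2.1, -1.9]
gripper_width: 0.297
```

Request:
send_rows([
  [0, 0.004, 0, 0, 0, 0],
  [0, 0.004, 0, 0, 0, 0],
  [0, 0.003, 0, 0, 0, 0],
])

```text
time: 25.65
tool_pos: [0.576, -0.0367, 0.0963]
tool_rot: [0.0, 0.054, 0.999, 0.0]
contact_force: [1.0, -2.8, -1.1]
gripper_width: 0.298
```

```bash
python3 -c "
from h import *
s,R=pose()
snap('wrist','w15.png')"
```

```text
t 25.65 p [ 0.576  -0.0367  0.0963] yawy 1.462 z [ 2.e-04 -0.e+00 -1.e+00] F [ 0.97 -2.8  -1.09] T [-0.322 -0.082 -0.053] g 0.298 j6 -1.655
```

View pics/w15.png

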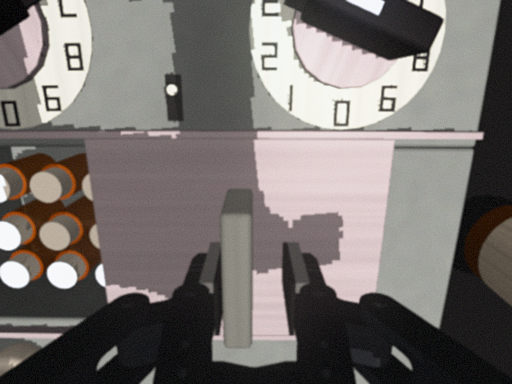

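Request:
send_rows([
  [0, 0.002, 0, 0, 0, 0],
  [0, 0.002, 0, 0, 0, 0],
  [0, 0.002, 0, 0, 0, 0],
])

```text
time: 26.08
tool_pos: [0.5766, -0.031, 0.0964]
tool_rot: [0.0, 0.055, 0.999, -0.0]
contact_force: [0.5, -2.8, -0.6]
gripper_width: 0.302
```

Request:
send_rows([
  [0, 0.0012, 0, 0, 0, 0],
  [0, 0.0012, 0, 0, 0, 0],
])

```text
time: 26.32
tool_pos: [0.5769, -0.0286, 0.0963]
tool_rot: [0.0, 0.054, 0.999, -0.0]
contact_force: [-0.3, -2.1, 0.0]
gripper_width: 0.301
```

Request:
send_rows([
  [0, 0.001, 0, 0, 0, 0],
  [0, 0.001, 0, 0, 0, 0],
])

```text
time: 26.58
tool_pos: [0.5771, -0.0266, 0.0964]
tool_rot: [0.0, 0.054, 0.999, -0.0]
contact_force: [0.0, -2.1, -1.1]
gripper_width: 0.302
```

Request:
send_rows([
  [0, 0.0008, 0, 0, 0, 0],
])

```text
time: 26.7
tool_pos: [0.5772, -0.0258, 0.0963]
tool_rot: [0.0, 0.054, 0.999, -0.0]
contact_force: [0.8, -4.8, -0.4]
gripper_width: 0.299
```

Request:
send_rows([
  [0, 0.0008, 0, 0, 0, 0],
])

```text
time: 26.82
tool_pos: [0.5772, -0.0258, 0.0963]
tool_rot: [0.0, 0.054, 0.999, -0.001]
contact_force: [-0.7, -7.3, 0.1]
gripper_width: 0.301
```

Request:
send_rows([
  [0, 0.0008, 0, 0, 0, 0],
])

```text
time: 26.95
tool_pos: [0.5772, -0.0258, 0.0963]
tool_rot: [-0.0, 0.054, 0.999, -0.002]
contact_force: [-0.6, -9.0, 0.0]
gripper_width: 0.297
```

Request:
send_rows([
  [0, -0.0025, 0, 0, 0, 0],
  [0, -0.003, 0, 0, 0, 0],
  [0, -0.0025, 0, 0, 0, 0],
  [0, 0, 0, 0, 0, 0],
  [0, 0, -0.02, 0, 0, 0],
  [0, 0, -0.04, 0, 0, 0],
  [0, 0, -0.05, 0, 0, 0],
  [0, 0, -0.03, 0, 0, 0],
])

```text
time: 27.95
tool_pos: [0.5776, -0.0322, 0.2414]
tool_rot: [0.003, 0.054, 0.999, -0.0]
contact_force: [0.4, -0.5, -0.4]
gripper_width: 0.3
```

Request:
send_rows([
  [0.04, 0, 0, 0, 0, 0],
  [0.05, 0, 0, 0, 0, 0],
  [0.04, 0, 0, 0, 0, 0],
  [0, 0, 0, 0, 0, 0],
  [0, 0, 0, 0, 0, 0],
])

```text
time: 28.58
tool_pos: [0.4479, -0.0181, 0.2377]
tool_rot: [0.001, 0.054, 0.999, -0.0]
contact_force: [0.0, -0.3, -0.0]
gripper_width: 0.301
```

```bash
python3 -c "
from h import *
s,R=pose()
snap('wrist','w16.png');c,im=snap('scene','s16.png')
crop(im,155,155,275,260,6,'pics/s16c.png')"
```

```text
t 28.57 p [ 0.4479 -0.0181  0.2377] yawy 1.462 z [ 2.7e-03 -4.0e-04 -1.0e+00] F [ 0.03 -0.26 -0.05] T [ 0.026 -0.014  0.021] g 0.301 j6 -1.669
```

View pics/w16.png

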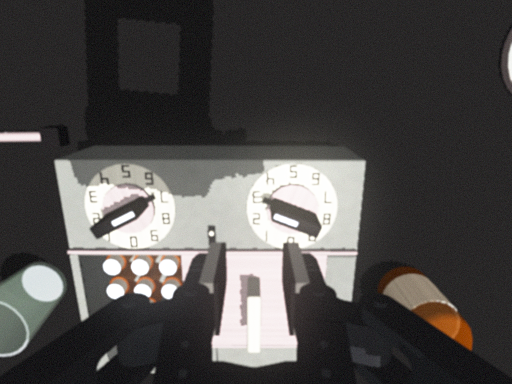

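View pics/s16.png

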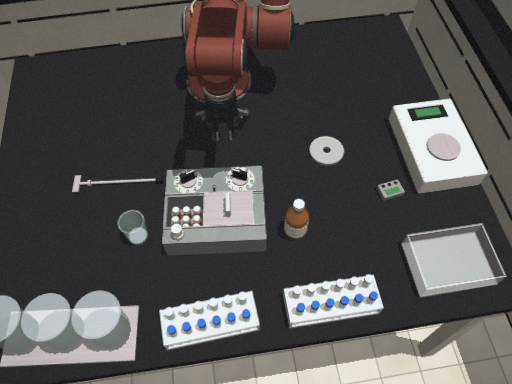

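```bash
python3 -c "
from h import *
pose(); print(manip.job_done())"
```

```text
t 28.68 p [ 0.4481 -0.0182  0.237 ] yawy 1.462 z [ 1.e-03 -1.e-04 -1.e+00] F [ 0.73 -0.77  0.82] T [ 0.014  0.006 -0.018] g 0.301 j6 -1.669
the job is handed in; nothing more can be done
None
```

The vial box is open and the job is handed in, at 28.7 s of the 70 s allowed; it reports no verdict.

| Step | Where it ended | Force or twist felt |
|---|---|---|
| Left dial (3) | Caught at about 2.02 rad | Twist peaked near 0.43 N m |
| Right dial (7) | Caught at about 4.2 rad | Twist peaked near 0.50 N m |
| Lid | Slid left to its stop, about 110 mm | About 2 N sliding, 9 N at the stop |

**Dial angles:** these come from the gripper's turn since each start angle read in the pictures. I did not measure the dials separately at the end. Both are inside the allowed range.

**Right dial:** I turned it 0.5° more after the twist rose, because the indicator pin looked short of its full travel. The pin did not move any further.

**Pin reading:** I measured about 9 to 9.5 mm of the 10 mm expected, with roughly 1 mm of error. The lid then slid freely, which confirms it was unlocked.

**Last pictures:** the vials are uncovered, the pointers are near 3 and 7, and the other things appear where they were. I checked those by eye only. The arm was raised clear of the box with almost no force on it.

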